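Check a stool spindle's thread with a pitch comb leaf

ROBOT

A 7-joint arm with a two-finger parallel gripper is mounted at the origin on the work surface. World frame = base frame: x ahead of the robot, y to its left, z up, the work surface at z = 0. Lengths are in m, angles in rad, forces in N, time in s.
With the tool pointing down it reaches from about 0.35 to 0.775 m from the base axis. Payload 3.1 kg.
Tool frame: the origin (TCP) lies between the finger pads; the fingertips stand 11 mm ahead of it and the grasp point (between the pads) lies 8 mm behind it (arm.tip_reach is the z of the fingertips in the tool frame, in m); z points along the fingers, y is the line along which they close (so a half turn about z gives the same grasp; the last joint's range is limited). The gripper opens to 85 mm and grips with 20 to 120 N. Pads are 22 mm wide; open, the fingers measure 114 mm over their backs; the gripper's body (76 mm by 85 mm) begins 54 mm behind the grasp point. The pads swing forward as they close: fully open they stand 13 mm farther back than shut.
Start: joints at [1.222, 0.311, 0.014, 1.512, -0.004, 1.319, -0.027], TCP at [0.166, -0.524, 0.242] pointing down, gripper open.
Joint ranges: [-2.7, 2.7], [-0.3, 1.91], [-1.27, 1.3], [0.12, 2.57], [-1.44, 4.58], [0.2, 2.03], [-3.05, 3.05]. Speed limits (rad/s): [2.79, 2.79, 3.14, 3.14, 3.14, 3.14, 3.14].

INTERFACE

Orientations are given as a 3x3 rotation matrix whose columns are the frame's x, y, z axes.
In Python, from workcell import arm gives the robot as it stands.
- The arm moves only by the shell command python3 -m handwheel 'ROWS' [OPENING]. ROWS is JSON, a list of rows, each an object of numbers: "dx", "dy", "dz": the shift along the tool's x, y, z normalised to -1 to 1, where 1 is 0.25 m; "ax", "ay", "az": the turn, a rotation vector about the tool's x, y, z normalised to -1 to 1, where 1 is 120 degrees. A call has 1 to 5 rows; each row is the pose to reach, as a shift and turn from the pose commanded when the call began, along the tool's axes at that moment; what a row does not reach only later rows make up. A row lasts 1/12 s, in which the tool goes at most 41.7 mm and 7.16 degrees, less where a joint would pass 70% of its speed; a pose out of reach is approached as far as the arm can. A call with a number of a shift or a turn outside -1 to 1 is refused whole. A call with a gripper value outside its range is refused whole. OPENING is the finger opening in mm, from 0 to 85.4, set as the call begins (- or left out, the last holds). The fingers move at their own pace and stop on an object; the grip force is fixed at half the most. Time passes only in rows, so rows that repeat a pose let the fingers close. It gives the time, the measured TCP pose, the force, the opening and the grip force at its end, in the units of the state.
- arm.read_state(): the state, without advancing time (a new reading comes with each control period).
- arm.get_image(name): name is "side" or "top"; returns (picture, depth): 384x512x3 uint8, red, green, blue; 384x512 float32, m along the optical axis (not along the pixel's ray), 0 where there is no reading.
- arm.camera_params(name): a dict with "intrinsics" (3x3 intrinsics, pixels), "R" (3x3) and "t" (3): a world point X has camera coordinates R X + t. Camera axes: x right, y down, z forward; pixel columns grow to the right and rows downward; lengths in m; the calibration is good to about 2 mm. A picture is of the moment at which its call begins. camera_params takes no time and is no camera call.
- arm.job_done(): hands the job in; it is judged then, once.
Trained networks look in the newest picture that a camera, given by its name, has taken for a name from the list of things; names that differ only in an ending like _2 or _b are one class to them, and where a whole thing is asked for, a point or a joint stands for the part that bears it (a point fixed in the world has none). Each returns a list of dicts, best first, with "score" (0 to 1); they miss things now and then, are a little off and sometimes report something else, mostly with a low value. They report only what shows in the picture. A call takes as long as a camera call. They do not tell look-alikes from the thing itself.
- arm.spot_in(name, camera): "rect" ([left, top, right, bottom] in pixels, round what is visible of it).
The state is a dict: "time": time; "joint_positions": joint angles; "joint_vel": joint speeds; "tau": joint torques, N m; "ee_pos": TCP position; "ee_rot": TCP orientation; "ft_force": force on the tool from outside, world axes, zero at the start; "wrist_torque": the same for the moment, N m; "finger_gap": opening from 0.0 (shut) to 1.0 (fully open); "finger_force": force on a finger pad.
Only numpy, scipy, OpenCV 4.12 (cv2) and the standard library are available. Lean on these libraries where they do the work, as an engineer would, in place of code of your own. Each camera call takes 0.05 s, during which the arm holds its last target. There are 200 camera calls.

TASK

A screw spindle from a kitchen stool lies in its wooden cradle: take the comb leaf whose teeth match its thread (the one with the flat rectangular tab), set it along the top of the thread near the middle, feel with light pressure for the grooves until every tooth has dropped fully home and the leaf sits flat, and let it go. Then check that it does not rock: with the fingers shut, press lightly on the leaf's back beside the tab, first at the middle of the rounded half, then at the middle of the square half. Never press hard, leave the leaf seated on the thread, and leave the other leaf and the things around undisturbed.

Things in the scene. Friction and masses are not known exactly. Their poses are not given: they have to be found in the camera images.
- cradle: Fixed light-wood cradle: base plate 250 x 70 mm, two notched end blocks (22 mm thick, centred at x = -102 and +102 mm), 59 mm high. Origin: centre of its underside, on the worktop; x along the spindle, z up. It holds a level steel spindle parallel to x, 60 mm above the origin, firm under light pressure. A matching leaf's origin is 72 mm above this origin when home, 80 mm when riding on the crests.
- thread_middle (a point): Middle of the spindle, on its axis. Thread pitch 12 mm: crests 44 mm in diameter, 5.8 mm wide; grooves square to the axis, 30 mm core, 5.6 mm wide at the core and 6.2 mm at the mouth; thread spans at least 68 mm each way. Where the grooves lie along the axis differs each time by some mm and is not told by any reading: feel or see it. A 52 mm flange is at x = +126 mm.
- leaf: The matching comb leaf, aluminium, about 120 g: back plate 26 mm wide, z 12 to 18 mm, one end rounded (x = +53 mm, dark rivet), one square (x = -40 mm); under it two rows of 7 teeth at 12 mm pitch (x = -36 to +36), which straddle the spindle. Origin: centre, at the tooth tips; x to the rounded end, z up. Starts standing on its teeth on the worktop; either way round fits the thread.
- leaf_tab (a point): Centre of the matching leaf's flat rectangular grip tab, 24 mm (leaf x) x 14 mm (y) x 30 mm high, on the middle of the back, 33 mm above the tooth tips (tab z 18 to 48 mm). Each tooth is 4 mm long in x, 12 mm high, the rows at y = 9 to 13 mm and -13 to -9 mm.
- leaf_round_end (a point): Point on the top of the matching leaf's back, 29 mm from its centre towards the rounded end (middle of the back between tab and end), 18 mm above the tooth tips: press here first.
- leaf_square_end (a point): Point on the top of the matching leaf's back, 29 mm from its centre towards the square end, 18 mm above the tooth tips: press here second.
- other_leaf: A wrong leaf of the same aluminium back plate but with 5 teeth a row at 16 mm pitch and a round knob (20 mm diameter, 30 mm high) for a tab: not to be moved. Origin as for the other leaf.
- mug: White mug, 80 mm wide, 90 mm high, origin under its centre: a bystander.
- spanner: Loose steel spanner, 180 mm long, lying flat beyond the cradle: a bystander.
Mind the look-alikes: they are no part of the job. Leave any orange look-alike of the leaf alone.

How it is judged:
On the way, in this order (a step that is already met when the one before it is completed fails the run):
1. the matching leaf is seated home and flat in the thread (z of leaf in the frame of cradle between 0.068 and 0.074 m and x of leaf in the frame of cradle between -0.03 and 0.03 m and y of leaf in the frame of cradle between -0.004 and 0.004 m and angle between leaf's own z axis and vertical below 0.05 rad and angle between the x axis of leaf and the x axis of cradle, either way round below 0.06 rad), for 0.3 s.
2. the seated leaf is pressed with the fingers on its rounded half, with more than 1.5 N, within 14 mm of leaf_round_end seen from above (all of step 1 and contact force between the fingers and leaf above 1.5 N and horizontal distance between the grasp point and leaf_round_end below 0.014 m), for 0.1 s.
3. the seated leaf is pressed likewise on its square half, at leaf_square_end (all of step 1 and contact force between the fingers and leaf above 1.5 N and horizontal distance between the grasp point and leaf_square_end below 0.014 m), for 0.1 s.
At the end, for the whole second after the job is handed in: The matching leaf rests, released, with all its teeth home in the thread: its origin no more than 74 mm above the cradle's origin (72 is home), within 30 mm of the middle of the thread along the axis and 4 mm of it across, tilted less than 0.05 rad and along the spindle within 0.06 rad (all of step 1 and linear speed of leaf below 0.01 m/s); the robot touches nothing.
It fails at once if the leaf is pressed on the spindle or cradle with more than 25 N (contact force between leaf and cradle above 25 N).
It fails at once if the other leaf is moved by more than 15 mm (distance of other_leaf from where it was at the start of the episode above 0.015 m).
It fails at once if the mug or the spanner is moved by more than 20 mm (distance of any of mug, spanner from where it was at the start of the episode above 0.02 m).
It also fails if it takes over 64 s, if anything falls off the work surface, if the arm or the gripper's body presses on something with over 40 N, if the wrist force passes 120 N, or if a joint passes its speed limit or range.

## Working session

There is one attempt and no reset: what is moved stays moved. The work goes in short steps, Python scripts to look and compute and a shell command to move; the robot and the scene stay as the last step left them, time stands still between calls to the robot, and variables do not carry over. Pictures are saved under pics/ and viewed, at most 10 in all, crops included, and the job is handed in when it is done.

```bash
mkdir -p pics; ls
cat > h.py <<'E'
import numpy as np, cv2
from workcell import arm
def cam(n):
    p=arm.camera_params(n); return np.array(p["intrinsics"]),np.array(p["R"]),np.array(p["t"])
def cloud(n,d):
    K,R,t=cam(n); v,u=np.mgrid[:d.shape[0],:d.shape[1]]
    c=np.stack([(u-K[0,2])/K[0,0]*d,(v-K[1,2])/K[1,1]*d,d],-1)
    w=(c-t)@R; w[d==0]=np.nan; return w
E
python3 - <<'E'
from h import *
ims=[]
for n in("side","top"):
    im,d=arm.get_image(n); np.savez(f"{n}0.npz",im=im,d=d); cv2.imwrite(f"pics/{n}0.png",im[:,:,::-1])
    K,R,t=cam(n); print(n,(-R.T@t).round(3),R.round(2).tolist(),K[0,0])
    for k in("leaf","leaf_tab","other_leaf","cradle","mug","spanner"):
        print(k,[(np.round(x["rect"]).tolist(),round(x["score"],2)) for x in arm.spot_in(k,n)])
s=arm.read_state();print(s["time"],s["ee_pos"],np.round(s["ee_rot"],3).tolist(),s["ft_force"])
E
```

```text
pics
side [ 0.397 -0.886  0.703] [[0.97, -0.24, -0.01], [-0.15, -0.57, -0.81], [0.19, 0.79, -0.58]] 424.6942239003707
leaf [([228.0, 154.0, 262.0, 172.0], 0.79), ([277.0, 155.0, 308.0, 169.0], 0.66), ([184.0, 198.0, 292.0, 249.0], 0.58)]
leaf_tab [([274.0, 154.0, 308.0, 170.0], 0.73), ([227.0, 153.0, 257.0, 172.0], 0.55)]
other_leaf [([178.0, 163.0, 210.0, 175.0], 0.74)]
cradle [([183.0, 201.0, 290.0, 251.0], 0.93)]
mug [([194.0, 304.0, 239.0, 373.0], 0.76)]
spanner [([276.0, 175.0, 330.0, 203.0], 0.69)]
top [ 0.519 -0.096  1.189] [[-0.02, -1.0, -0.01], [-1.0, 0.02, -0.08], [0.08, 0.01, -1.0]] 447.39607843413984
leaf [([134.0, 174.0, 148.0, 204.0], 0.9), ([146.0, 115.0, 163.0, 149.0], 0.55)]
leaf_tab [([138.0, 172.0, 152.0, 206.0], 0.94), ([149.0, 116.0, 169.0, 152.0], 0.54)]
other_leaf [([132.0, 227.0, 148.0, 263.0], 0.59)]
cradle [([240.0, 164.0, 269.0, 273.0], 0.66)]
mug [([355.0, 243.0, 410.0, 277.0], 0.64)]
spanner [([185.0, 102.0, 215.0, 166.0], 0.83)]
0.7 [ 0.16611684 -0.5243617   0.24233604] [[0.953, 0.302, -0.0], [0.302, -0.953, -0.0], [-0.0, 0.0, -1.0]] [ 0.0553057  -0.30642404 -0.43867402]
```

Run:
```python
from h import *
a=np.load("side0.npz")["im"][140:260,150:350]; b=np.load("top0.npz")["im"][90:290,110:310]
a=cv2.resize(a,None,fx=4,fy=4,interpolation=cv2.INTER_CUBIC)
b=cv2.resize(b,(600,600),interpolation=cv2.INTER_CUBIC)
cv2.imwrite("pics/s0.png",a[:,:,::-1]);cv2.imwrite("pics/t0.png",b[:,:,::-1])
```

```text
(no output)
```

View pics/s0.png

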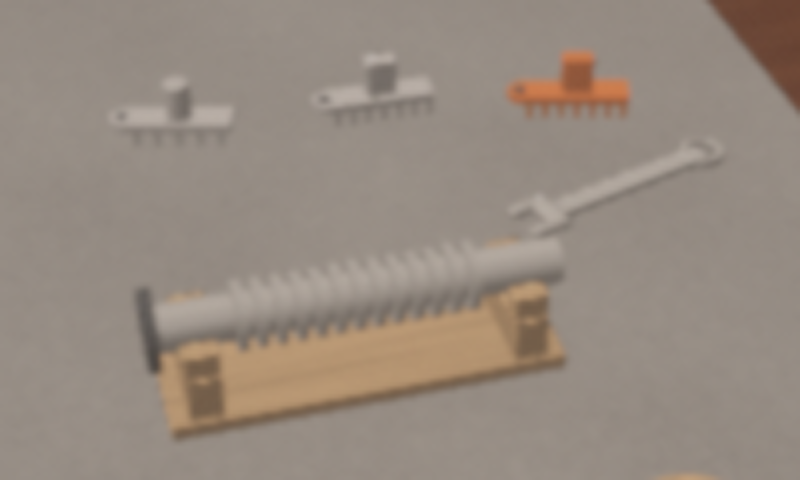

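View pics/t0.png

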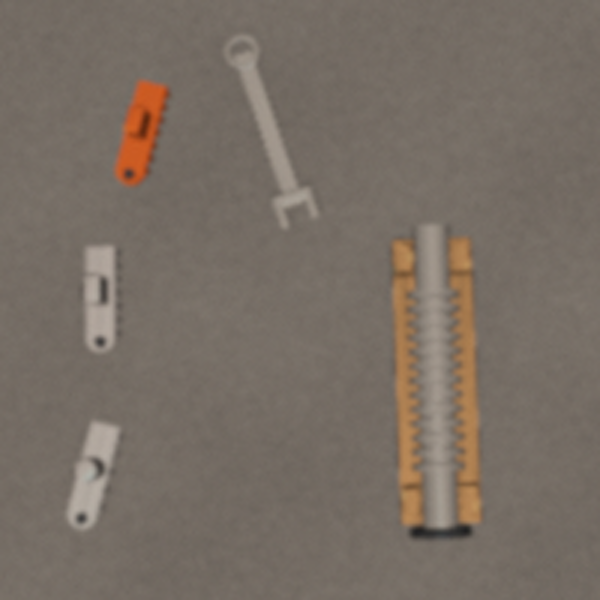

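The grey leaf with the flat tab is the middle one, at about top (143,189) and side (245,163). The knobbed leaf is at top (140,245), the orange look-alike at top (157,133). The cradle is at top (254,218), with its flange at the bottom of the picture (−x world).

Run:
```python
from h import *
for n,rects in(("top",{"leaf":(130,168,156,210),"other":(128,222,156,270),"cradle":(230,155,280,282)}),("side",{"leaf":(222,148,264,176),"cradle":(178,190,300,256)})):
    z=np.load(n+"0.npz");w=cloud(n,z["d"]); 
    g=w[150:220,160:230] if n=="top" else w[180:200,220:260]
    print(n,"floor z",np.nanmedian(g[...,2]),np.nanstd(g[...,2]))
    for k,(l,t,r,b) in rects.items():
        p=w[t:b,l:r].reshape(-1,3); p=p[~np.isnan(p[:,2])]
        for lo,hi in((.010,.025),(.035,.06),(.06,.1)):
            q=p[(p[:,2]>lo)&(p[:,2]<hi)]
            if len(q)<8: continue
            rc=cv2.minAreaRect(q[:,:2].astype(np.float32)*1000)
            print(k,lo,len(q),"mean",q.mean(0).round(4),"med z",np.median(q[:,2]).round(4),"rect",np.round(rc[0],1),np.round(rc[1],1),round(rc[2],1),"max z",q[:,2].max().round(4))
```

```text
top floor z -0.00024808530898445255 0.0026237309881656226
leaf 0.01 299 mean [0.6305 0.2064 0.0175] med z 0.0174 rect [631.8 208.7] [28.2 90.7] 89.6 max z 0.0249
leaf 0.035 57 mean [0.6369 0.2064 0.0468] med z 0.0474 rect [638.  206.8] [23.9 12.8] 2.1 max z 0.0529
other 0.01 313 mean [0.4774 0.2133 0.0175] med z 0.0176 rect [477.4 214.2] [28.  91.5] 75.4 max z 0.0238
other 0.035 51 mean [0.4835 0.2114 0.0464] med z 0.047 rect [483.4 212.1] [17.6 15.6] 88.3 max z 0.0545
cradle 0.01 694 mean [ 0.5565 -0.0859  0.0125] med z 0.0122 rect [555.9 -85.4] [248.6  69.7] 1.1 max z 0.0199
cradle 0.035 237 mean [ 0.5507 -0.087   0.054 ] med z 0.0571 rect [553.3 -85.4] [242.8  65.9] 1.1 max z 0.06
cradle 0.06 1480 mean [ 0.5506 -0.0856  0.0735] med z 0.0737 rect [553.7 -85.2] [259.3  61.3] 1.2 max z 0.0884
side floor z -0.0009725485361196124 0.0013366927244367187
leaf 0.01 173 mean [0.6318 0.2009 0.0166] med z 0.0165 rect [631.5 202.6] [33.2 91. ] 89.2 max z 0.0248
leaf 0.035 46 mean [0.6365 0.2023 0.0426] med z 0.0437 rect [637.2 203.8] [17.5 24.5] 80.3 max z 0.0494
cradle 0.01 1201 mean [ 0.5508 -0.0959  0.0123] med z 0.0117 rect [585.6 -80.7] [316.9 136.6] 18.2 max z 0.0248
cradle 0.035 571 mean [ 0.5526 -0.1066  0.0517] med z 0.0536 rect [553.9 -89.8] [260.4  67.6] 0.4 max z 0.06
cradle 0.06 1288 mean [ 0.5476 -0.0966  0.0718] med z 0.0724 rect [553.5 -86.6] [260.1  56.5] 2.4 max z 0.0876
```

```bash
cat > m.py <<'E'
from h import *
from scipy.ndimage import map_coordinates
def pca(q):
    c=q.mean(0); u=np.linalg.svd(q-c,full_matrices=False)[2][0]; u=u*np.sign(u[0]); return c,np.degrees(np.arctan2(u[1],u[0]))
def proj(n,X):
    K,R,t=cam(n); c=X@R.T+t; return c[:,:2]/c[:,2:]*[K[0,0],K[1,1]]+K[:2,2]
E
python3 - <<'E'
from m import *
z=np.load("top0.npz");w=cloud("top",z["d"]);im=z["im"].astype(np.float32)
P=w[155:282,230:280].reshape(-1,3)
q=P[(P[:,2]>.065)];# spindle upper
q=q[(abs(q[:,0]-.555)<.07)]
A=np.polyfit(q[:,0]-.555,q[:,1],1);print("spindle y at .555, yaw",A[1],np.degrees(A[0]),"zmax pct",np.percentile(q[:,2],[50,90,98]))
q=w[155:282,230:280].reshape(-1,3);q=q[(q[:,2]>.005)&(q[:,2]<.1)&(abs(q[:,1]+.0855)<.05)]
print("x-range",np.percentile(q[:,0],[0.2,99.8]))
# block ends: wood colour
hsv=cv2.cvtColor(z["im"],cv2.COLOR_RGB2HSV); m=(hsv[...,1]>90)&(w[...,2]>.045)&(abs(w[...,1]+.0855)<.05)
b=w[m]; print("block x pct",[np.percentile(b[:,0],p).round(4) for p in(1,99)], [ (np.percentile(b[s,0],[2,98]).round(4),b[s].mean(0).round(4)) for s in(b[:,0]>.555,b[:,0]<.555)])
m=(hsv[...,1]>90)&(w[...,2]<.025)&(w[...,2]>.005)&(abs(w[...,1]+.0855)<.06); b=w[m]; print("base",cv2.minAreaRect((b[:,:2]*1000).astype(np.float32)))
L=w[168:210,130:156].reshape(-1,3);q=L[(L[:,2]>.012)&(L[:,2]<.024)&(abs(L[:,1]-.2065)<.016)];print("leaf",pca(q[:,:2]),"x pct",np.percentile(q[:,0],[1,99]))
# phase
e=np.array([np.cos(np.arctan(A[0])),np.sin(np.arctan(A[0]))]);nrm=np.array([-e[1],e[0]]);c0=np.array([.555,A[1]])
s=np.arange(-.060,.060,.0005)
for lat in(-.020,-.018,.018,.020,0.012,-.012,0):
    zz=.06+np.sqrt(.022**2-lat**2) if abs(lat)<.015 else .062
    X=np.c_[c0+s[:,None]*e+lat*nrm,np.full(len(s),zz)]
    uv=proj("top",X); v=map_coordinates(im[...,2]-0.0*im[...,0],[uv[:,1],uv[:,0]],order=1)
    best=max(((lambda f:(abs(f),per,(-np.angle(f)/2/np.pi*per*1000)))(np.mean((v-np.polyval(np.polyfit(s,v,2),s))*np.exp(-2j*np.pi*s/per))) for per in(.0115,.012,.0125)))
    f=np.mean((v-np.polyval(np.polyfit(s,v,2),s))*np.exp(-2j*np.pi*s/.012)); print(lat,abs(f).round(2),"crest(bright) offset mm",(np.angle(f)/-2/np.pi*12*-1).round(2),best[1])
E
```

```text
spindle y at .555, yaw -0.08546808634658515 1.079128870358008 zmax pct [0.07540844 0.08115706 0.08351913]
x-range [0.42422835 0.68265307]
block x pct [np.float64(0.4441), np.float64(0.6686)] [(array([0.5662, 0.6686]), array([ 0.6445, -0.0828,  0.0597])), (array([0.4441, 0.5517]), array([ 0.4678, -0.0846,  0.0599]))]
base ((555.7006225585938, -85.56137084960938), (248.50486755371094, 69.55007934570312), 1.1090847253799438)
leaf (array([0.63085428, 0.20652603]), np.float64(-1.5845072137503056)) x pct [0.586868   0.67689605]
-0.02 1.38 crest(bright) offset mm 0.45 0.012
-0.018 2.93 crest(bright) offset mm 0.63 0.012
0.018 1.74 crest(bright) offset mm 1.55 0.012
0.02 0.62 crest(bright) offset mm 3.04 0.012
0.012 3.7 crest(bright) offset mm 1.4 0.012
-0.012 3.13 crest(bright) offset mm 1.07 0.012
0 0.57 crest(bright) offset mm -0.94 0.0125
```

```bash
M='python3 -m handwheel'; R='[{"dx":0.655,"dy":-0.508},{"dx":0.655,"dy":-0.508},{"dx":0.655,"dy":-0.508},{"dx":0.655,"dy":-0.508},{"dx":0.655,"dy":-0.508}]'
python3 -m handwheel '[{"dx":0.655,"dy":-0.508},{"dx":0.655,"dy":-0.508},{"dx":0.655,"dy":-0.508},{"dx":0.655,"dy":-0.508},{"dx":0.655,"dy":-0.508}]' 70
python3 -m handwheel '[{"dx":0.655,"dy":-0.508},{"dx":0.655,"dy":-0.508},{"dx":0.655,"dy":-0.508},{"dx":0.655,"dy":-0.508},{"dx":0.655,"dy":-0.508}]'
python3 -m handwheel '[{"dx":0.655,"dy":-0.508},{"dx":0.655,"dy":-0.508},{"dx":0.655,"dy":-0.508},{"dx":0.655,"dy":-0.508},{"dx":0.655,"dy":-0.508}]'
python3 -m handwheel '[{"dx":0.655,"dy":-0.508},{"dx":0.655,"dy":-0.508},{"dx":0.655,"dy":-0.508},{"dx":0.655,"dy":-0.508},{"dx":0.655,"dy":-0.508}]'
python3 -m handwheel '[{"az":0.05},{"az":0.1},{"az":0.1525},{"az":0.1525},{"az":0.1525}]'
```

```text
validation failed for argument at $[0]...
validation failed for argument at $[0]...
validation failed for argument at $[0]...
validation failed for argument at $[0]...
validation failed for argument at $[0]...
```

```bash
python3 -m handwheel '[{"dx":0.655,"dy":-0.508,"dz":0,"ax":0,"ay":0,"az":0},{"dx":0.655,"dy":-0.508,"dz":0,"ax":0,"ay":0,"az":0},{"dx":0.655,"dy":-0.508,"dz":0,"ax":0,"ay":0,"az":0},{"dx":0.655,"dy":-0.508,"dz":0,"ax":0,"ay":0,"az":0},{"dx":0.655,"dy":-0.508,"dz":0,"ax":0,"ay":0,"az":0}]' 70
```

```text
time: 1.12
ee_pos: [0.2848, -0.3519, 0.2425]
ee_rot: [[0.953, 0.302, 0.0], [0.302, -0.953, -0.001], [0.0, 0.001, -1.0]]
ft_force: [1.1, -0.7, 0.5]
finger_gap: 0.815
finger_force: 0.0
```

```bash
python3 -m handwheel '[{"dx":0.655,"dy":-0.508,"dz":0,"ax":0,"ay":0,"az":0},{"dx":0.655,"dy":-0.508,"dz":0,"ax":0,"ay":0,"az":0},{"dx":0.655,"dy":-0.508,"dz":0,"ax":0,"ay":0,"az":0},{"dx":0.655,"dy":-0.508,"dz":0,"ax":0,"ay":0,"az":0},{"dx":0.655,"dy":-0.508,"dz":0,"ax":0,"ay":0,"az":0}]' | head -2
python3 -m handwheel '[{"dx":0.655,"dy":-0.508,"dz":0,"ax":0,"ay":0,"az":0},{"dx":0.655,"dy":-0.508,"dz":0,"ax":0,"ay":0,"az":0},{"dx":0.655,"dy":-0.508,"dz":0,"ax":0,"ay":0,"az":0},{"dx":0.655,"dy":-0.508,"dz":0,"ax":0,"ay":0,"az":0},{"dx":0.655,"dy":-0.508,"dz":0,"ax":0,"ay":0,"az":0}]' |head -2
python3 -m handwheel '[{"dx":0.655,"dy":-0.508,"dz":0,"ax":0,"ay":0,"az":0.05},{"dx":0.655,"dy":-0.508,"dz":0,"ax":0,"ay":0,"az":0.1},{"dx":0.655,"dy":-0.508,"dz":0,"ax":0,"ay":0,"az":0.1525},{"dx":0.655,"dy":-0.508,"dz":0,"ax":0,"ay":0,"az":0.1525},{"dx":0.655,"dy":-0.508,"dz":0,"ax":0,"ay":0,"az":0.1525}]'
```

```text
time: 1.53
ee_pos: [0.4025, -0.1813, 0.2428]
time: 1.95
ee_pos: [0.5203, -0.0108, 0.2426]
time: 2.37
ee_pos: [0.638, 0.1596, 0.2421]
ee_rot: [[1.0, -0.013, 0.0], [-0.013, -1.0, -0.0], [0.0, 0.0, -1.0]]
ft_force: [0.5, -0.2, 0.4]
finger_gap: 0.819
finger_force: 0.0
```

```bash
python3 -m handwheel '[{"dx":0,"dy":-0.184,"dz":0.16,"ax":0,"ay":0,"az":0},{"dx":0,"dy":-0.184,"dz":0.32,"ax":0,"ay":0,"az":0},{"dx":0,"dy":-0.184,"dz":0.488,"ax":0,"ay":0,"az":0},{"dx":0,"dy":-0.184,"dz":0.488,"ax":0,"ay":0,"az":0},{"dx":0,"dy":-0.184,"dz":0.488,"ax":0,"ay":0,"az":0}]'
```

```text
time: 2.78
ee_pos: [0.6344, 0.2019, 0.1149]
ee_rot: [[1.0, -0.012, -0.01], [-0.012, -1.0, -0.005], [-0.01, 0.005, -1.0]]
ft_force: [0.3, -0.7, -1.3]
finger_gap: 0.818
finger_force: 0.0
```

```bash
python3 -m handwheel '[{"dx":0,"dy":0,"dz":0,"ax":0,"ay":0,"az":0},{"dx":0,"dy":0,"dz":0,"ax":0,"ay":0,"az":0},{"dx":0,"dy":0,"dz":0,"ax":0,"ay":0,"az":0}]'; python3 -c "
from h import *
print(arm.tip_reach, arm.read_state()['ee_pos'])
im,d=arm.get_image('side');cv2.imwrite('pics/g1.png',cv2.resize(im[80:230,170:350],None,fx=4,fy=4)[:,:,::-1])"
```

```text
time: 3.03
ee_pos: [0.6401, 0.2036, 0.1241]
ee_rot: [[1.0, -0.015, 0.006], [-0.015, -1.0, 0.002], [0.006, -0.002, -1.0]]
ft_force: [0.2, 0.4, 0.7]
finger_gap: 0.818
finger_force: 0.0
0.011 [0.6401016  0.20356616 0.12407624]
```

View pics/g1.png

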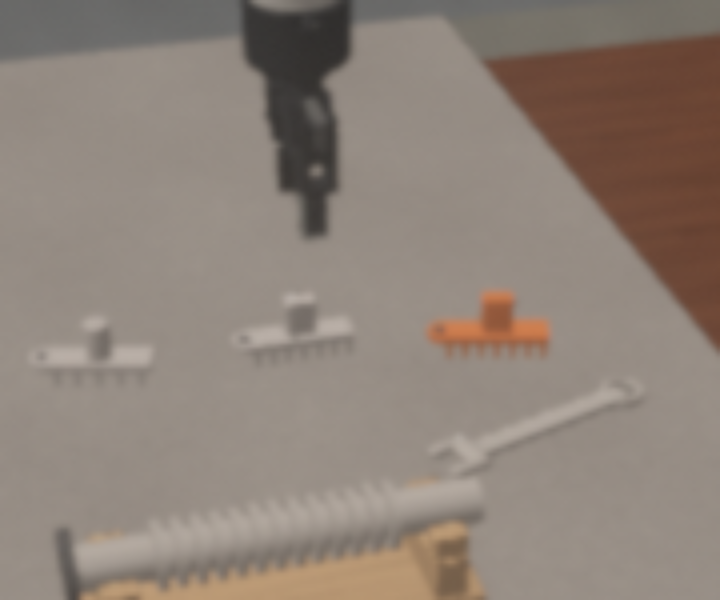

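The gripper (side pixel ~(249,135)) hangs over the tab of the grey leaf, fingers on both sides in y. Descending slowly.

```bash
python3 -m handwheel '[{"dx":0,"dy":0,"dz":0.08,"ax":0,"ay":0,"az":0},{"dx":0,"dy":0,"dz":0.16,"ax":0,"ay":0,"az":0},{"dx":0,"dy":0,"dz":0.22,"ax":0,"ay":0,"az":0},{"dx":0,"dy":0,"dz":0.26,"ax":0,"ay":0,"az":0},{"dx":0,"dy":0,"dz":0.28,"ax":0,"ay":0,"az":0}]'
python3 -m handwheel '[{"dx":0,"dy":0,"dz":0,"ax":0,"ay":0,"az":0},{"dx":0,"dy":0,"dz":0,"ax":0,"ay":0,"az":0},{"dx":0,"dy":0,"dz":0,"ax":0,"ay":0,"az":0},{"dx":0,"dy":0,"dz":0,"ax":0,"ay":0,"az":0},{"dx":0,"dy":0,"dz":0,"ax":0,"ay":0,"az":0}]'
```

```text
time: 3.5
ee_pos: [0.6377, 0.2032, 0.05]
ee_rot: [[1.0, -0.013, -0.0], [-0.013, -1.0, -0.0], [-0.0, 0.0, -1.0]]
ft_force: [-0.5, -0.0, -0.2]
finger_gap: 0.82
finger_force: 0.0
time: 3.92
ee_pos: [0.6383, 0.2041, 0.0513]
ee_rot: [[1.0, -0.013, 0.002], [-0.013, -1.0, 0.001], [0.002, -0.001, -1.0]]
ft_force: [-0.0, -0.3, -0.5]
finger_gap: 0.822
finger_force: 0.0
```

```bash
python3 -m handwheel '[{"dx":-0.004,"dy":-0.006,"dz":0.035,"ax":0,"ay":0,"az":0},{"dx":-0.004,"dy":-0.006,"dz":0.06,"ax":0,"ay":0,"az":0},{"dx":-0.004,"dy":-0.006,"dz":0.07,"ax":0,"ay":0,"az":0},{"dx":-0.004,"dy":-0.006,"dz":0.07,"ax":0,"ay":0,"az":0},{"dx":-0.004,"dy":-0.006,"dz":0.07,"ax":0,"ay":0,"az":0}]' | head -2
python3 -m handwheel '[{"dx":0,"dy":0,"dz":0,"ax":0,"ay":0,"az":0},{"dx":0,"dy":0,"dz":0,"ax":0,"ay":0,"az":0},{"dx":0,"dy":0,"dz":0,"ax":0,"ay":0,"az":0},{"dx":0,"dy":0,"dz":0,"ax":0,"ay":0,"az":0},{"dx":0,"dy":0,"dz":0,"ax":0,"ay":0,"az":0}]' 5
python3 -m handwheel '[{"dx":0,"dy":0,"dz":0,"ax":0,"ay":0,"az":0},{"dx":0,"dy":0,"dz":0,"ax":0,"ay":0,"az":0},{"dx":0,"dy":0,"dz":0,"ax":0,"ay":0,"az":0},{"dx":0,"dy":0,"dz":0,"ax":0,"ay":0,"az":0},{"dx":0,"dy":0,"dz":0,"ax":0,"ay":0,"az":0}]'
```

```text
time: 4.33
ee_pos: [0.6363, 0.2051, 0.032]
time: 4.75
ee_pos: [0.637, 0.2055, 0.0332]
ee_rot: [[1.0, -0.013, 0.001], [-0.013, -1.0, 0.0], [0.001, -0.0, -1.0]]
ft_force: [-0.5, 0.2, -1.0]
finger_gap: 0.15
finger_force: 59.6
time: 5.17
ee_pos: [0.6369, 0.2055, 0.0331]
ee_rot: [[1.0, -0.012, 0.001], [-0.012, -1.0, 0.0], [0.001, -0.0, -1.0]]
ft_force: [1.3, 0.1, 2.2]
finger_gap: 0.146
finger_force: 59.9
```

```bash
python3 -m handwheel '[{"dx":0,"dy":0,"dz":-0.05,"ax":0,"ay":0,"az":0},{"dx":0,"dy":0,"dz":-0.15,"ax":0,"ay":0,"az":0},{"dx":0,"dy":0,"dz":-0.28,"ax":0,"ay":0,"az":0},{"dx":0,"dy":0,"dz":-0.4,"ax":0,"ay":0,"az":0},{"dx":0,"dy":0,"dz":-0.48,"ax":0,"ay":0,"az":0}]' 
python3 -m handwheel '[{"dx":-0.02,"dy":0.1,"dz":0,"ax":0,"ay":0,"az":0},{"dx":-0.06,"dy":0.24,"dz":0,"ax":0,"ay":0,"az":0},{"dx":-0.1,"dy":0.38,"dz":0,"ax":0,"ay":0,"az":0},{"dx":-0.14,"dy":0.52,"dz":0,"ax":0,"ay":0,"az":0},{"dx":-0.18,"dy":0.66,"dz":0,"ax":0,"ay":0,"az":0}]'|head -2
python3 -m handwheel '[{"dx":-0.04,"dy":0.14,"dz":0,"ax":0,"ay":0,"az":0},{"dx":-0.07,"dy":0.28,"dz":0,"ax":0,"ay":0,"az":-0.005},{"dx":-0.1,"dy":0.4,"dz":0,"ax":0,"ay":0,"az":-0.01},{"dx":-0.11,"dy":0.48,"dz":0,"ax":0,"ay":0,"az":-0.015},{"dx":-0.115,"dy":0.508,"dz":0,"ax":0,"ay":0,"az":-0.015}]'|head -2
python3 -m handwheel '[{"dx":0,"dy":0,"dz":0,"ax":0,"ay":0,"az":0},{"dx":0,"dy":0,"dz":0,"ax":0,"ay":0,"az":0},{"dx":0,"dy":0,"dz":0,"ax":0,"ay":0,"az":0},{"dx":0,"dy":0,"dz":0,"ax":0,"ay":0,"az":0},{"dx":0,"dy":0,"dz":0,"ax":0,"ay":0,"az":0}]'
python3 -c "
from h import *
for n in('side','top'):
  im,d=arm.get_image(n);np.savez(n+'1.npz',im=im,d=d)
  b=im[120:260,150:330] if n=='side' else im[130:300,190:310]
  cv2.imwrite('pics/h_'+n+'.png',cv2.resize(b,None,fx=3.5,fy=3.5)[:,:,::-1])"
```

```text
time: 5.58
ee_pos: [0.6374, 0.2058, 0.1565]
ee_rot: [[1.0, -0.013, 0.003], [-0.013, -1.0, 0.001], [0.003, -0.001, -1.0]]
ft_force: [1.4, -0.2, -1.1]
finger_gap: 0.151
finger_force: 59.6
time: 6.0
ee_pos: [0.5884, 0.0392, 0.1529]
time: 6.42
ee_pos: [0.5577, -0.092, 0.1527]
time: 6.83
ee_pos: [0.5596, -0.0834, 0.1528]
ee_rot: [[1.0, 0.022, 0.0], [0.022, -1.0, 0.001], [0.0, -0.001, -1.0]]
ft_force: [0.2, -0.1, -1.2]
finger_gap: 0.151
finger_force: 59.6
```

View pics/h_side.png

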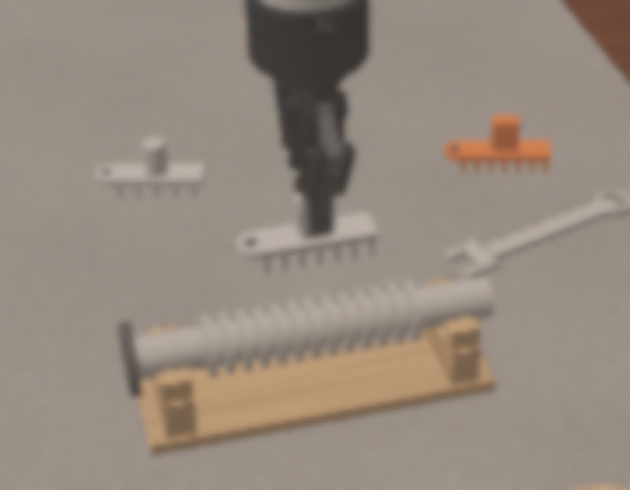

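View pics/h_top.png

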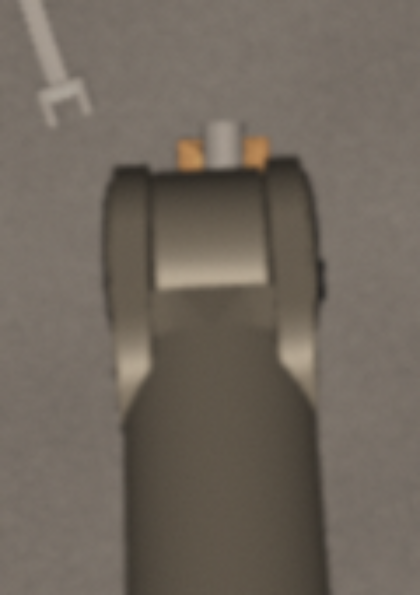

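The side view shows the leaf level in the fingers above the middle of the thread, from its rounded end at about (222,189) to its square end at (257,183). The top view is blocked by the arm. Next: align y and descend towards the crests.

```bash
python3 -m handwheel '[{"dx":0.001,"dy":0.006,"dz":0.05,"ax":0,"ay":0,"az":0.001},{"dx":0.001,"dy":0.011,"dz":0.09,"ax":0,"ay":0,"az":0.001},{"dx":0.001,"dy":0.011,"dz":0.12,"ax":0,"ay":0,"az":0.001},{"dx":0.001,"dy":0.011,"dz":0.136,"ax":0,"ay":0,"az":0.001},{"dx":0.001,"dy":0.011,"dz":0.136,"ax":0,"ay":0,"az":0.001}]' | head -2
python3 -m handwheel '[{"dx":0,"dy":0,"dz":0,"ax":0,"ay":0,"az":0},{"dx":0,"dy":0,"dz":0,"ax":0,"ay":0,"az":0},{"dx":0,"dy":0,"dz":0,"ax":0,"ay":0,"az":0},{"dx":0,"dy":0,"dz":0,"ax":0,"ay":0,"az":0}]'
python3 -m handwheel '[{"dx":0,"dy":0,"dz":0.004,"ax":0,"ay":0,"az":0},{"dx":0,"dy":0,"dz":0.008,"ax":0,"ay":0,"az":0},{"dx":0,"dy":0,"dz":0.012,"ax":0,"ay":0,"az":0},{"dx":0,"dy":0,"dz":0.012,"ax":0,"ay":0,"az":0},{"dx":0,"dy":0,"dz":0.012,"ax":0,"ay":0,"az":0}]'
```

```text
time: 7.35
ee_pos: [0.5584, -0.0883, 0.1172]
time: 7.68
ee_pos: [0.56, -0.0885, 0.1194]
ee_rot: [[1.0, 0.017, 0.001], [0.017, -1.0, -0.0], [0.001, 0.0, -1.0]]
ft_force: [0.2, 0.3, -1.3]
finger_gap: 0.153
finger_force: 59.6
time: 8.1
ee_pos: [0.5594, -0.0885, 0.1157]
ee_rot: [[1.0, 0.017, -0.0], [0.017, -1.0, 0.0], [-0.0, -0.0, -1.0]]
ft_force: [0.3, -0.5, -1.5]
finger_gap: 0.151
finger_force: 59.6
```

```bash
python3 -m handwheel '[{"dx":0.002,"dy":-0.01,"dz":0,"ax":0,"ay":0,"az":0},{"dx":0.002,"dy":-0.01,"dz":0,"ax":0,"ay":0,"az":0},{"dx":0.002,"dy":-0.01,"dz":0,"ax":0,"ay":0,"az":0},{"dx":0.002,"dy":-0.01,"dz":0,"ax":0,"ay":0,"az":0},{"dx":0.002,"dy":-0.01,"dz":0,"ax":0,"ay":0,"az":0}]'
python3 -m handwheel '[{"dx":0,"dy":0,"dz":0.004,"ax":0,"ay":0,"az":0},{"dx":0,"dy":0,"dz":0.008,"ax":0,"ay":0,"az":0},{"dx":0,"dy":0,"dz":0.008,"ax":0,"ay":0,"az":0},{"dx":0,"dy":0,"dz":0.008,"ax":0,"ay":0,"az":0}]'
python3 -m handwheel '[{"dx":0,"dy":0,"dz":0.004,"ax":0,"ay":0,"az":0},{"dx":0,"dy":0,"dz":0.006,"ax":0,"ay":0,"az":0},{"dx":0,"dy":0,"dz":0.006,"ax":0,"ay":0,"az":0},{"dx":0,"dy":0,"dz":0.006,"ax":0,"ay":0,"az":0}]'
```

```text
time: 8.52
ee_pos: [0.5601, -0.086, 0.1158]
ee_rot: [[1.0, 0.017, 0.0], [0.017, -1.0, -0.0], [0.0, 0.0, -1.0]]
ft_force: [-0.1, -0.2, -1.9]
finger_gap: 0.152
finger_force: 59.6
time: 8.85
ee_pos: [0.5599, -0.086, 0.1137]
ee_rot: [[1.0, 0.017, -0.0], [0.017, -1.0, 0.0], [-0.0, -0.0, -1.0]]
ft_force: [-0.2, 0.8, -0.7]
finger_gap: 0.15
finger_force: 59.6
time: 9.18
ee_pos: [0.56, -0.086, 0.1122]
ee_rot: [[1.0, 0.017, -0.0], [0.017, -1.0, 0.0], [-0.0, -0.0, -1.0]]
ft_force: [0.4, -0.7, -0.8]
finger_gap: 0.149
finger_force: 59.6
```

```bash
python3 -m handwheel '[{"dx":0,"dy":0,"dz":0.002,"ax":0,"ay":0,"az":0},{"dx":0,"dy":0,"dz":0.004,"ax":0,"ay":0,"az":0},{"dx":0,"dy":0,"dz":0.004,"ax":0,"ay":0,"az":0},{"dx":0,"dy":0,"dz":0.004,"ax":0,"ay":0,"az":0}]'
python3 -m handwheel '[{"dx":0,"dy":0,"dz":0.002,"ax":0,"ay":0,"az":0},{"dx":0,"dy":0,"dz":0.004,"ax":0,"ay":0,"az":0},{"dx":0,"dy":0,"dz":0.004,"ax":0,"ay":0,"az":0},{"dx":0,"dy":0,"dz":0.004,"ax":0,"ay":0,"az":0}]'
```

```text
time: 9.52
ee_pos: [0.56, -0.086, 0.1113]
ee_rot: [[1.0, 0.017, -0.0], [0.017, -1.0, -0.0], [-0.0, 0.0, -1.0]]
ft_force: [0.6, 0.9, -1.0]
finger_gap: 0.151
finger_force: 59.6
time: 9.85
ee_pos: [0.56, -0.086, 0.1102]
ee_rot: [[1.0, 0.017, -0.0], [0.017, -1.0, 0.0], [-0.0, -0.0, -1.0]]
ft_force: [-0.7, -0.7, -1.1]
finger_gap: 0.151
finger_force: 59.6
```

```bash
python3 -m handwheel '[{"dx":0,"dy":0,"dz":0.003,"ax":0,"ay":0,"az":0},{"dx":0,"dy":0,"dz":0.006,"ax":0,"ay":0,"az":0},{"dx":0,"dy":0,"dz":0.006,"ax":0,"ay":0,"az":0},{"dx":0,"dy":0,"dz":0.006,"ax":0,"ay":0,"az":0}]'
python3 -m handwheel '[{"dx":0,"dy":0,"dz":0.003,"ax":0,"ay":0,"az":0},{"dx":0,"dy":0,"dz":0.006,"ax":0,"ay":0,"az":0},{"dx":0,"dy":0,"dz":0.006,"ax":0,"ay":0,"az":0},{"dx":0,"dy":0,"dz":0.006,"ax":0,"ay":0,"az":0}]'
```

```text
time: 10.18
ee_pos: [0.56, -0.0859, 0.1087]
ee_rot: [[1.0, 0.017, -0.0], [0.017, -1.0, 0.0], [-0.0, -0.0, -1.0]]
ft_force: [-0.1, 0.2, -1.2]
finger_gap: 0.155
finger_force: 59.6
time: 10.52
ee_pos: [0.56, -0.086, 0.1072]
ee_rot: [[1.0, 0.017, -0.0], [0.017, -1.0, 0.0], [-0.0, -0.0, -1.0]]
ft_force: [0.1, 0.3, -1.2]
finger_gap: 0.152
finger_force: 59.6
```

Teeth are 6 mm into the grooves and free; the last 2 mm in finer steps.

```bash
python3 -m handwheel '[{"dx":0,"dy":0,"dz":0.002,"ax":0,"ay":0,"az":0},{"dx":0,"dy":0,"dz":0.004,"ax":0,"ay":0,"az":0},{"dx":0,"dy":0,"dz":0.004,"ax":0,"ay":0,"az":0},{"dx":0,"dy":0,"dz":0.004,"ax":0,"ay":0,"az":0}]'
python3 -m handwheel '[{"dx":0,"dy":0,"dz":0.002,"ax":0,"ay":0,"az":0},{"dx":0,"dy":0,"dz":0.002,"ax":0,"ay":0,"az":0},{"dx":0,"dy":0,"dz":0.002,"ax":0,"ay":0,"az":0}]'
python3 -m handwheel '[{"dx":0,"dy":0,"dz":0.002,"ax":0,"ay":0,"az":0},{"dx":0,"dy":0,"dz":0.002,"ax":0,"ay":0,"az":0},{"dx":0,"dy":0,"dz":0.002,"ax":0,"ay":0,"az":0}]'
```

```text
time: 10.85
ee_pos: [0.56, -0.0859, 0.1063]
ee_rot: [[1.0, 0.017, -0.0], [0.017, -1.0, -0.0], [-0.0, 0.0, -1.0]]
ft_force: [0.3, -0.3, -1.6]
finger_gap: 0.146
finger_force: 59.6
time: 11.1
ee_pos: [0.56, -0.086, 0.1057]
ee_rot: [[1.0, 0.017, -0.0], [0.017, -1.0, 0.0], [-0.0, -0.0, -1.0]]
ft_force: [0.3, -0.2, -1.9]
finger_gap: 0.148
finger_force: 59.6
time: 11.35
ee_pos: [0.56, -0.0861, 0.1054]
ee_rot: [[1.0, 0.017, -0.0], [0.017, -1.0, -0.0], [-0.0, 0.0, -1.0]]
ft_force: [-0.4, -0.1, 0.2]
finger_gap: 0.154
finger_force: 59.8
```

```bash
python3 -m handwheel '[{"dx":0,"dy":0,"dz":0.001,"ax":0,"ay":0,"az":0},{"dx":0,"dy":0,"dz":0.001,"ax":0,"ay":0,"az":0},{"dx":0,"dy":0,"dz":0.001,"ax":0,"ay":0,"az":0}]'
python3 -m handwheel '[{"dx":0,"dy":0,"dz":0,"ax":0,"ay":0,"az":0},{"dx":0,"dy":0,"dz":0,"ax":0,"ay":0,"az":0},{"dx":0,"dy":0,"dz":0,"ax":0,"ay":0,"az":0},{"dx":0,"dy":0,"dz":0,"ax":0,"ay":0,"az":0},{"dx":0,"dy":0,"dz":0,"ax":0,"ay":0,"az":0}]' 50
python3 -m handwheel '[{"dx":0,"dy":0,"dz":-0.02,"ax":0,"ay":0,"az":0},{"dx":0,"dy":0,"dz":-0.06,"ax":0,"ay":0,"az":0},{"dx":0,"dy":0,"dz":-0.12,"ax":0,"ay":0,"az":0},{"dx":0,"dy":0,"dz":-0.2,"ax":0,"ay":0,"az":0},{"dx":0,"dy":0,"dz":-0.26,"ax":0,"ay":0,"az":0}]'
python3 -c "
from h import *
n='side'
im,d=arm.get_image(n);np.savez(n+'2.npz',im=im,d=d)
b=im[150:260,170:310]
cv2.imwrite('pics/r_'+n+'.png',cv2.resize(b,None,fx=5,fy=5,interpolation=2)[:,:,::-1])"
```

```text
time: 11.6
ee_pos: [0.56, -0.0861, 0.1053]
ee_rot: [[1.0, 0.017, 0.0], [0.017, -1.0, -0.0], [0.0, 0.0, -1.0]]
ft_force: [-1.0, 0.7, 1.1]
finger_gap: 0.157
finger_force: 59.9
time: 12.02
ee_pos: [0.5602, -0.0859, 0.105]
ee_rot: [[1.0, 0.017, 0.0], [0.017, -1.0, 0.0], [0.0, -0.0, -1.0]]
ft_force: [-0.8, -0.0, 0.6]
finger_gap: 0.585
finger_force: 0.0
time: 12.43
ee_pos: [0.5607, -0.0859, 0.1724]
ee_rot: [[1.0, 0.017, 0.002], [0.017, -1.0, -0.0], [0.002, 0.0, -1.0]]
ft_force: [0.6, 0.5, 0.5]
finger_gap: 0.584
finger_force: 0.0
```

View pics/r_side.png

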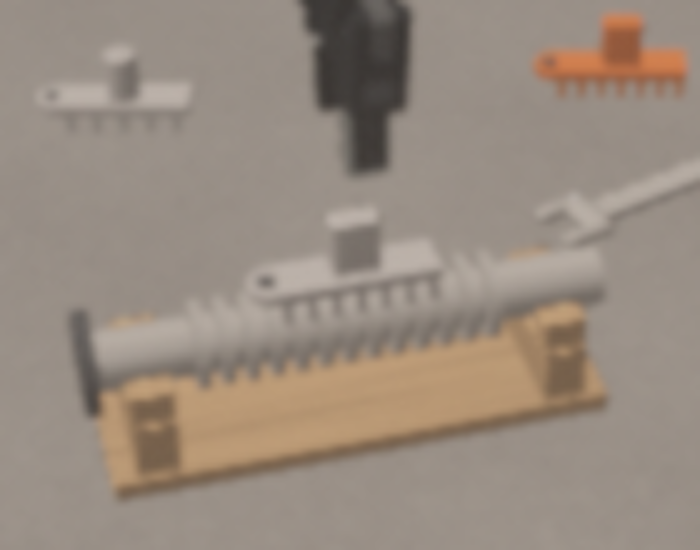

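The leaf sits level on the thread, teeth down in the grooves, from the rounded end at side pixel (221,207) to the square end at (258,202), and the fingers are clear above it. I'll check the height of its back, shut the fingers and move over the rounded half.

```bash
python3 -m handwheel '[{"dx":-0.04,"dy":0,"dz":0,"ax":0,"ay":0,"az":0},{"dx":-0.08,"dy":0,"dz":0,"ax":0,"ay":0,"az":0},{"dx":-0.117,"dy":0,"dz":0,"ax":0,"ay":0,"az":0},{"dx":-0.117,"dy":0,"dz":0,"ax":0,"ay":0,"az":0},{"dx":-0.117,"dy":0,"dz":0,"ax":0,"ay":0,"az":0}]' 0 |head -2
python3 -m handwheel '[{"dx":0,"dy":0,"dz":0.06,"ax":0,"ay":0,"az":0},{"dx":0,"dy":0,"dz":0.12,"ax":0,"ay":0,"az":0},{"dx":0,"dy":0,"dz":0.18,"ax":0,"ay":0,"az":0},{"dx":0,"dy":0,"dz":0.22,"ax":0,"ay":0,"az":0},{"dx":0,"dy":0,"dz":0.24,"ax":0,"ay":0,"az":0}]' |head -2
python3 -m handwheel '[{"dx":0,"dy":0,"dz":0,"ax":0,"ay":0,"az":0},{"dx":0,"dy":0,"dz":0,"ax":0,"ay":0,"az":0},{"dx":0,"dy":0,"dz":0,"ax":0,"ay":0,"az":0},{"dx":0,"dy":0,"dz":0,"ax":0,"ay":0,"az":0},{"dx":0,"dy":0,"dz":0,"ax":0,"ay":0,"az":0}]'
python3 - <<'E'
from m import *
z=np.load("side2.npz");w=cloud("side",z["d"]);q=w[195:225,215:262].reshape(-1,3)
q=q[(abs(q[:,1]+.086)<.011)&(q[:,2]>.07)&(q[:,2]<.105)]
for a,b in((.51,.535),(.535,.548),(.575,.59),(.59,.605)):
    s=q[(q[:,0]>a)&(q[:,0]<b)]; print(a,len(s),s.mean(0).round(4),np.median(s[:,2]).round(4))
E
```

```text
time: 12.9
ee_pos: [0.5307, -0.0866, 0.1704]
time: 13.32
ee_pos: [0.5302, -0.0863, 0.1084]
time: 13.73
ee_pos: [0.5314, -0.0865, 0.1108]
ee_rot: [[1.0, 0.017, 0.002], [0.017, -1.0, -0.0], [0.002, 0.0, -1.0]]
ft_force: [-0.0, 0.5, -0.1]
finger_gap: -0.003
finger_force: 0.0
0.51 71 [ 0.5214 -0.0878  0.0863] 0.0887
0.535 30 [ 0.5424 -0.0871  0.0874] 0.0885
0.575 42 [ 0.5828 -0.0877  0.0874] 0.0895
0.59 27 [ 0.5969 -0.0879  0.0868] 0.089
```

```bash
python3 -m handwheel '[{"dx":0,"dy":0,"dz":0.01,"ax":0,"ay":0,"az":0},{"dx":0,"dy":0,"dz":0.02,"ax":0,"ay":0,"az":0},{"dx":0,"dy":0,"dz":0.03,"ax":0,"ay":0,"az":0},{"dx":0,"dy":0,"dz":0.03,"ax":0,"ay":0,"az":0},{"dx":0,"dy":0,"dz":0.03,"ax":0,"ay":0,"az":0}]' |head -4
python3 -m handwheel '[{"dx":0,"dy":0,"dz":0.003,"ax":0,"ay":0,"az":0},{"dx":0,"dy":0,"dz":0.006,"ax":0,"ay":0,"az":0},{"dx":0,"dy":0,"dz":0.006,"ax":0,"ay":0,"az":0},{"dx":0,"dy":0,"dz":0.006,"ax":0,"ay":0,"az":0}]' |head -4
```

```text
time: 14.15
ee_pos: [0.5305, -0.0865, 0.1022]
ee_rot: [[1.0, 0.017, -0.001], [0.017, -1.0, 0.0], [-0.001, -0.0, -1.0]]
ft_force: [0.3, 0.6, 0.3]
time: 14.48
ee_pos: [0.5308, -0.0865, 0.1011]
ee_rot: [[1.0, 0.017, 0.0], [0.017, -1.0, -0.0], [0.0, 0.0, -1.0]]
ft_force: [0.2, -0.4, -0.4]
```

```bash
python3 -m handwheel '[{"dx":0,"dy":0,"dz":0.002,"ax":0,"ay":0,"az":0},{"dx":0,"dy":0,"dz":0.002,"ax":0,"ay":0,"az":0},{"dx":0,"dy":0,"dz":0.002,"ax":0,"ay":0,"az":0}]' |head -4
python3 -m handwheel '[{"dx":0,"dy":0,"dz":0.002,"ax":0,"ay":0,"az":0},{"dx":0,"dy":0,"dz":0.002,"ax":0,"ay":0,"az":0},{"dx":0,"dy":0,"dz":0.002,"ax":0,"ay":0,"az":0}]' |head -4
```

```text
time: 14.73
ee_pos: [0.5309, -0.0865, 0.1008]
ee_rot: [[1.0, 0.017, 0.0], [0.017, -1.0, -0.0], [0.0, 0.0, -1.0]]
ft_force: [-0.0, -0.2, 2.0]
time: 14.98
ee_pos: [0.5309, -0.0866, 0.1006]
ee_rot: [[1.0, 0.017, 0.0], [0.017, -1.0, -0.0], [0.0, 0.0, -1.0]]
ft_force: [-2.9, 0.2, 5.7]
```

```bash
python3 -m handwheel '[{"dx":0,"dy":0,"dz":0,"ax":0,"ay":0,"az":0},{"dx":0,"dy":0,"dz":0,"ax":0,"ay":0,"az":0},{"dx":0,"dy":0,"dz":0,"ax":0,"ay":0,"az":0}]' |head -4
python3 -m handwheel '[{"dx":0,"dy":0,"dz":-0.02,"ax":0,"ay":0,"az":0},{"dx":0,"dy":0,"dz":-0.06,"ax":0,"ay":0,"az":0},{"dx":0,"dy":0,"dz":-0.1,"ax":0,"ay":0,"az":0},{"dx":0,"dy":0,"dz":-0.15,"ax":0,"ay":0,"az":0},{"dx":0,"dy":0,"dz":-0.18,"ax":0,"ay":0,"az":0}]' |head -4
python3 -m handwheel '[{"dx":0.06,"dy":0,"dz":0,"ax":0,"ay":0,"az":0},{"dx":0.12,"dy":0,"dz":0,"ax":0,"ay":0,"az":0},{"dx":0.18,"dy":0,"dz":0,"ax":0,"ay":0,"az":0},{"dx":0.234,"dy":0,"dz":0,"ax":0,"ay":0,"az":0},{"dx":0.234,"dy":0,"dz":0,"ax":0,"ay":0,"az":0}]' |head -2
python3 -m handwheel '[{"dx":0,"dy":0,"dz":0,"ax":0,"ay":0,"az":0},{"dx":0,"dy":0,"dz":0.04,"ax":0,"ay":0,"az":0},{"dx":0,"dy":0,"dz":0.08,"ax":0,"ay":0,"az":0},{"dx":0,"dy":0,"dz":0.12,"ax":0,"ay":0,"az":0},{"dx":0,"dy":0,"dz":0.14,"ax":0,"ay":0,"az":0}]' |head -2
python3 -m handwheel '[{"dx":0,"dy":0,"dz":0.01,"ax":0,"ay":0,"az":0},{"dx":0,"dy":0,"dz":0.02,"ax":0,"ay":0,"az":0},{"dx":0,"dy":0,"dz":0.028,"ax":0,"ay":0,"az":0},{"dx":0,"dy":0,"dz":0.028,"ax":0,"ay":0,"az":0},{"dx":0,"dy":0,"dz":0.028,"ax":0,"ay":0,"az":0}]' |head -4
```

```text
time: 15.23
ee_pos: [0.5308, -0.0866, 0.1006]
ee_rot: [[1.0, 0.017, 0.0], [0.017, -1.0, -0.0], [0.0, 0.0, -1.0]]
ft_force: [-1.8, -0.6, 5.9]
time: 15.65
ee_pos: [0.5319, -0.0864, 0.1471]
ee_rot: [[1.0, 0.017, 0.003], [0.017, -1.0, -0.0], [0.003, 0.0, -1.0]]
ft_force: [0.1, -0.1, -0.0]
time: 16.07
ee_pos: [0.5919, -0.0851, 0.1456]
time: 16.48
ee_pos: [0.5872, -0.0857, 0.1075]
time: 16.9
ee_pos: [0.5895, -0.0855, 0.1033]
ee_rot: [[1.0, 0.017, 0.001], [0.017, -1.0, -0.0], [0.001, 0.0, -1.0]]
ft_force: [0.4, -0.1, 0.1]
```

Rounded half held 5.9 N without sinking. Now the square half.

```bash
python3 -m handwheel '[{"dx":0,"dy":0,"dz":0.004,"ax":0,"ay":0,"az":0},{"dx":0,"dy":0,"dz":0.007,"ax":0,"ay":0,"az":0},{"dx":0,"dy":0,"dz":0.007,"ax":0,"ay":0,"az":0},{"dx":0,"dy":0,"dz":0.007,"ax":0,"ay":0,"az":0}]' |head -4
python3 -m handwheel '[{"dx":0,"dy":0,"dz":0.002,"ax":0,"ay":0,"az":0},{"dx":0,"dy":0,"dz":0.002,"ax":0,"ay":0,"az":0},{"dx":0,"dy":0,"dz":0.002,"ax":0,"ay":0,"az":0}]' |head -4
```

```text
time: 17.23
ee_pos: [0.5893, -0.0855, 0.1014]
ee_rot: [[1.0, 0.017, 0.0], [0.017, -1.0, -0.0], [0.0, 0.0, -1.0]]
ft_force: [-0.4, 0.3, -0.4]
time: 17.48
ee_pos: [0.5895, -0.0855, 0.101]
ee_rot: [[1.0, 0.017, 0.0], [0.017, -1.0, -0.0], [0.0, 0.0, -1.0]]
ft_force: [-0.2, 0.8, 0.4]
```

```bash
python3 -m handwheel '[{"dx":0,"dy":0,"dz":0.002,"ax":0,"ay":0,"az":0},{"dx":0,"dy":0,"dz":0.002,"ax":0,"ay":0,"az":0},{"dx":0,"dy":0,"dz":0.002,"ax":0,"ay":0,"az":0}]' |head -4
python3 -m handwheel '[{"dx":0,"dy":0,"dz":0.001,"ax":0,"ay":0,"az":0},{"dx":0,"dy":0,"dz":0.001,"ax":0,"ay":0,"az":0},{"dx":0,"dy":0,"dz":0.001,"ax":0,"ay":0,"az":0}]' |head -4
```

```text
time: 17.73
ee_pos: [0.5896, -0.0855, 0.1007]
ee_rot: [[1.0, 0.017, 0.001], [0.017, -1.0, -0.0], [0.001, 0.0, -1.0]]
ft_force: [-0.4, -0.0, 3.6]
time: 17.98
ee_pos: [0.5896, -0.0855, 0.1006]
ee_rot: [[1.0, 0.017, 0.001], [0.017, -1.0, -0.0], [0.001, 0.0, -1.0]]
ft_force: [-1.4, -0.3, 5.5]
```

Both halves gave the same height (TCP z 0.1006 m under about 5.5 N), so there is no rocking. Next I lift clear and look.

```bash
python3 -m handwheel '[{"dx":0,"dy":0,"dz":-0.02,"ax":0,"ay":0,"az":0},{"dx":0,"dy":0,"dz":-0.08,"ax":0,"ay":0,"az":0},{"dx":0,"dy":0,"dz":-0.16,"ax":0,"ay":0,"az":0},{"dx":0,"dy":0,"dz":-0.26,"ax":0,"ay":0,"az":0},{"dx":0,"dy":0,"dz":-0.36,"ax":0,"ay":0,"az":0}]' |head -4
python3 -m handwheel '[{"dx":0,"dy":0,"dz":0,"ax":0,"ay":0,"az":0},{"dx":0,"dy":0,"dz":0,"ax":0,"ay":0,"az":0},{"dx":0,"dy":0,"dz":0,"ax":0,"ay":0,"az":0},{"dx":0,"dy":0,"dz":0,"ax":0,"ay":0,"az":0},{"dx":0,"dy":0,"dz":0,"ax":0,"ay":0,"az":0}]' |head -2
python3 -c "
from h import *
im,d=arm.get_image('side')
cv2.imwrite('pics/e.png',cv2.resize(im[150:260,170:310],None,fx=5,fy=5,interpolation=2)[:,:,::-1])"
```

```text
time: 18.4
ee_pos: [0.5883, -0.0853, 0.1898]
ee_rot: [[1.0, 0.017, -0.003], [0.017, -1.0, 0.001], [-0.003, -0.001, -1.0]]
ft_force: [-0.0, 0.1, -0.3]
time: 18.82
ee_pos: [0.5882, -0.0855, 0.1884]
```

View pics/e.png

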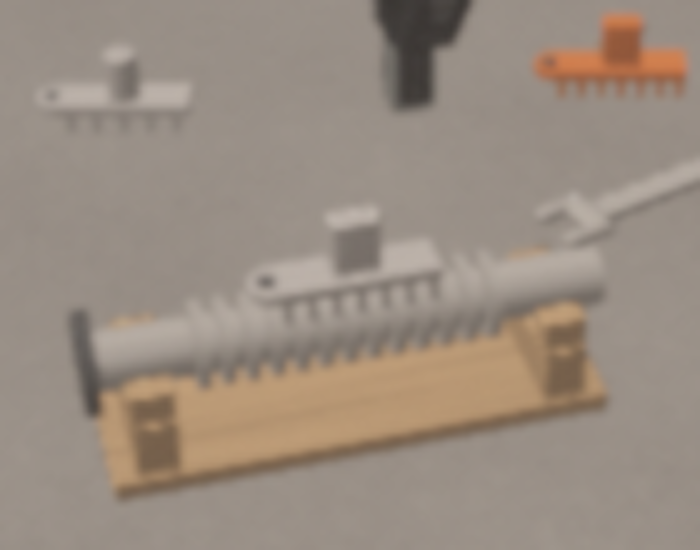

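The leaf is unchanged at side pixels (221,207) to (258,202), seated flat. The gripper is clear, and the other leaf and the spanner are where they were.

```bash
python3 -c "
from workcell import arm
print(arm.job_done())"
```

```text
the job is handed in; nothing more can be done
None
```

The matching leaf sits home and flat in the thread, released; pressing each half with about 5.5–6 N showed no rocking, and I handed the job in at about 19 s (no verdict was returned).

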